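# Push the spice rack home past its spring plunger

### The job

Push the sliding spice rack back home on its base: with the fingertips press down the spring plunger that stands up in the window of the rack's board and, keeping it down, push the rack away from you by the upright lip at the far edge of that window, until the rack's whole near edge is past the plunger and the plunger has sprung fully up behind it. Do not grasp or lift anything, do not touch the jars and keep them standing in the rack, and leave the other things on the worktop where they are; finish with the hand clear.

Things in the scene. Friction and masses are not known exactly. Their poses are not given: they have to be found in the camera images.
- slide_base: Fixed base of light wood, 304 (x) x 216 mm (y), with two aluminium side rails that hold the rack's board captive. Origin on the worktop on the centre line; base spans x -158 to +146. Its x axis (within 0.4 rad of world +x, away from the robot) is the way the rack slides. In its frame, mm: deck top z 24; rack board underside z 34, top 42; rail inner faces y +-93.5, tops z 50.
- rack: Loose light wood spice rack: board 200 (x) x 184 (y) x 8 mm, about 0.55 kg without jars, 5 to 15 N to push. Origin: centre of the board's underside; axes as the base's, 1.5 mm play a side. Its origin starts at x -42 to -38 mm in the base's frame and meets the end stop at +34; beyond +28 its near edge has passed the plunger. Jar box, walls 30 mm high, at rack x +36 to +100.
- window (a point): Centre, at the board's top face, of the rectangular window through the rack's board, 56 (x) x 56 mm (y), at rack x -56. The spring plunger stands up in it, with 8 mm of play in x, and blocks the 16 mm wide strip of board between the window and the rack's near edge (rack x -100 to -84).
- lip (a point): Centre of the near face of the upright lip on the rack, the face to push: at rack x -28 (flush with the window's far edge), 11 mm above the board's top. The lip is 6 thick (x), 60 wide (y) and rises 22 mm above the board.
- plunger (a joint): How far the spring plunger is pressed down, m: 0 = fully up, 0.021 = fully down at its stop. It takes about 2 N to start and 5.5 N fully down. It must be at least 0.017 down for the board to slide over it; once some of the near strip is over it, the board itself keeps it down.
- plunger_top (a point): Centre of the flat top of the spring plunger, a ribbed steel pad 48 (x) x 46 mm (y) at base x -96, y 0; its height is 50 mm when up (8 above the board), 29 fully down (5 below the board's underside, 5 above the deck). The fingers must still be on it when the window's near edge comes over it while they push the lip: what presses must be over 15 mm long in x.
- end_stop (a point): Centre of the near face of the aluminium end stop across the far end of the base (base x +134, top z 56 mm) that the rack's far edge meets.
- jar_a: Glass spice jar (brown-labelled, green cap), 46 dia. x 106-109 mm tall, 0.11 kg, loose, one of three standing in the rack's jar box in any order (centres at rack x +68, y -53, 0 or +53 mm), so its top is about 150 mm above the worktop; not to be touched. Origin: centre of its underside.
- jar_b: Glass spice jar (blue-labelled, green cap), 46 dia. x 106-109 mm tall, 0.11 kg, loose, one of three standing in the rack's jar box in any order (centres at rack x +68, y -53, 0 or +53 mm), so its top is about 150 mm above the worktop; not to be touched. Origin: centre of its underside.
- jar_c: Glass spice jar (blue-labelled, red cap), 46 dia. x 106-109 mm tall, 0.11 kg, loose, one of three standing in the rack's jar box in any order (centres at rack x +68, y -53, 0 or +53 mm), so its top is about 150 mm above the worktop; not to be touched. Origin: centre of its underside.
- apple: Bystander: 75 mm green apple, loose, standing near the slide base; leave it alone. Origin: centre of its underside.
- tin: Bystander: low food tin, 76 dia. x 58 mm tall, loose, standing near the slide base; leave it alone. Origin: centre of its underside.
- mill: Bystander: wooden pepper mill, 58 dia. x 170 mm tall, loose, standing near the slide base; leave it alone. Origin: centre of its underside.
- glass: Bystander: empty drinking glass, 76 dia. x 86 mm tall, loose, standing near the slide base; leave it alone. Origin: centre of its underside.

How it is judged (in metres and radians):
On the way, in this order (a step that is already met when the one before it is completed fails the run):
1. the fingers press the plunger down while the rack is still at its start (value of joint plunger above 0.017 m and contact force between the fingers and plunger above 0.5 N and x of rack in the frame of slide_base below -0.028 m), for 0.05 s.
2. the rack's near strip is over the held-down plunger (x of rack in the frame of slide_base between -0.022 and 0.026 m and value of joint plunger above 0.015 m), for 0.05 s.
At the end, for the whole second after the job is handed in: The rack is at rest, level, on its runners, past the plunger (its origin beyond x +26 mm in the base's frame); the plunger is up behind it (joint below 0.004); the three jars stand upright (within 0.15 rad) on the floor of the rack's jar box (value of joint plunger below 0.004 m and x of rack in the frame of slide_base above 0.026 m and z of rack in the frame of slide_base below 0.038 m and angle between rack's own z axis and vertical below 0.06 rad and linear speed of rack below 0.01 m/s and angle between each of jar_a, jar_b, jar_c's own z axis and vertical below 0.15 rad and z of each of jar_a, jar_b, jar_c in the frame of rack below 0.016 m and x of jar_a in the frame of rack between 0.04 and 0.096 m and x of jar_b in the frame of rack between 0.04 and 0.096 m and x of jar_c in the frame of rack between 0.04 and 0.096 m); the robot touches nothing.
It fails at once if the rack is lifted off its runners or tipped (z of rack in the frame of slide_base above 0.044 m or angle between rack's own z axis and vertical above 0.12 rad).
It fails at once if the robot touches a spice jar (contact force between any of the fingers, the arm and jar_a above 0.5 N or contact force between any of the fingers, the arm and jar_b above 0.5 N or contact force between any of the fingers, the arm and jar_c above 0.5 N).
It fails at once if a spice jar is tipped or leaves the rack (angle between any of jar_a, jar_b, jar_c's own z axis and vertical above 0.35 rad or z of any of jar_a, jar_b, jar_c in the frame of rack above 0.025 m).
It fails at once if the apple, tin, mill or glass is moved more than 30 mm (distance of any of apple, tin, mill, glass from where it was at the start of the episode above 0.03 m).
It also fails if it takes over 34 s, if anything falls off the work surface, if the arm or the gripper's body presses on something with over 40 N, if the wrist force passes 120 N, or if a joint passes its speed limit or range.

### The arm

A 6-joint arm with a two-finger parallel gripper is mounted at the origin on a cart in front of the work surface, level with it; the furniture and walls round the work are solid. World frame = base frame: x ahead of the robot, y to its left, z up, the work surface at z = 0. Lengths are in m, angles in degrees, forces in N, time in s.
With the tool pointing down it reaches from about 0.4 to 0.825 m from the base axis. Payload 7 kg.
Tool frame: the origin (TCP) lies at the very end of the fingers, on their centre line; the grasp point (between the pads) lies 19 mm behind it (ctrl.grip_depth is the z of the grasp point in the tool frame, in m); z points along the fingers, y is the direction in which the jaws open and shut (so a half turn about z gives the same grasp; the last joint's range is limited). The gripper opens to 88 mm and grips with 3 to 60 N. Pads are 19 mm wide; open, the fingers measure 130 mm over their backs; the gripper's body (78 mm by 193 mm) begins 47 mm behind the grasp point.
Start: joints at [90.189, 20.546, 0.682, 0, -70.136, -16.507], TCP at [0.19, 0.648, 0.227] pointing down, gripper open.
Joint ranges: [-176.03, 176.03], [-82.01, 121.73], [-58.28, 71.71], [-173.87, 95.51], [-174.79, -0.11], [-173.66, 173.66]. Speed limits (degrees/s): [136.94, 136.94, 172.46, 180, 180, 180].

### API

Orientations are given as [roll, pitch, yaw] about the fixed x, y, z axes, in that order (R = Rz(yaw) Ry(pitch) Rx(roll)).
In Python, from plant import telemetry, snapshot, job, models, ctrl gives the robot as it stands.
- The arm moves only by the tool jog_arm, never from a script. Its argument "targets" is text: rows parted by semicolons, each of 7 numbers parted by spaces: the shift along the tool's x, y, z in m, then the turn, a rotation vector about the tool's x, y, z in degrees, then the gripper command: -1 is shut, 1 is fully open, values between are in proportion. A call has exactly 8 rows; each row is the pose to reach, as a shift and turn from the pose measured when the call began, along the tool's axes at that moment; what a row does not reach only later rows make up. A row lasts 1/8 s, in which the tool goes at most 62.5 mm and 10.7 degrees, less where a joint would pass 70% of its speed; a pose out of reach is approached as far as the arm can. A call with a gripper value outside its range is refused whole. The fingers move at their own pace and stop on an object; the grip force is fixed at half the most. Time passes only in rows, so rows that repeat a pose let the fingers close, or fill a call up. It gives the time, the measured TCP pose, the force and the opening at its end, in the units of the state.
- telemetry.get_obs(): the state, without advancing time (a new reading comes with each control period).
- snapshot(name): name is "scene" or "top"; returns a dict with "img" (384x512x3 uint8, red, green, blue), "range_z" (384x512 float32, m along the optical axis (not along the pixel's ray), 0 where there is no reading), "intrinsics" (3x3 intrinsics, pixels), "k1" (the pictures are not rectified: a ray, as slopes to the right and down, at radius r is drawn at 1 + k1 r^2 times it, then the intrinsics apply), "R" (3x3) and "t" (3): a world point X has camera coordinates R X + t. Camera axes: x right, y down, z forward; pixel columns grow to the right and rows downward; lengths in m; the calibration is good to about 2 mm. A picture is of the moment at which its call begins.
- job.close_job(): hands the job in, once; it reports no verdict.
Trained networks look in a picture, given as the dict that the camera call returned (one of the last four; its "shot" number tells which), for a name from the list of things; names that differ only in an ending like _2 or _b are one class to them, and where a whole thing is asked for, a point or a joint stands for the part that bears it (a point fixed in the world has none). Each returns a list of dicts, best first, with "conf" (0 to 1); they miss things now and then, are a little off and sometimes report something else, mostly with a low value. They report only what shows in the picture. A call takes as long as a camera call.
- models.cut_out(name, picture): "region" (384x512 bool, what is visible of it) and "uv" ([column, row] in pixels, amid what is visible of it).
- models.spot_point(name, picture): "uv" ([column, row] in pixels: a listed point, or the origin of a listed thing).
The state is a dict: "clock": time; "joint_pos": joint angles; "qvel": joint speeds; "tau": joint torques, N m; "tool_pos": TCP position; "orientation": TCP orientation; "force": force on the tool from outside, world axes, zero at the start; "moment": the same for the moment, N m; "opening": finger opening in m.
Only numpy, scipy, OpenCV 4.12 (cv2) and the standard library are available. Lean on these libraries where they do the work, as an engineer would, in place of code of your own. Each camera call takes 0.05 s, during which the arm holds its last target.

## Working session

There is one attempt and no reset: what is moved stays moved. The work goes in short steps, Python scripts to look and compute and a tool call to move; the robot and the scene stay as the last step left them, time stands still between calls to the robot, and variables do not carry over. Pictures are saved under pics/ and viewed, and the job is handed in when it is done.

Besides the shell and the picture viewer there is one more tool, called after ">>>" as name(argument=value, ...) on one line, values as JSON. jog_arm: Moves the arm, as the interface text tells. Its arguments: {"type":"object","properties":{"targets":{"type":"string"}},"required":["targets"]}

```bash
ls; mkdir -p pics
cat > h.py <<'E'
import numpy as np, cv2
from plant import telemetry, snapshot, job, models, ctrl
def ray(p,uv):
    K=np.array(p["intrinsics"]);d=np.array([(uv[0]-K[0,2])/K[0,0],(uv[1]-K[1,2])/K[1,1]])
    u=d.copy()
    for _ in range(20): u=d/(1+p["k1"]*(u@u))
    return np.array([u[0],u[1],1.])
def at_depth(p,uv,z): return np.array(p["R"]).T@(ray(p,uv)*z-np.array(p["t"]))
def at_z(p,uv,z):
    R=np.array(p["R"]);t=np.array(p["t"]);c=-R.T@t;d=R.T@ray(p,uv);return c+d*(z-c[2])/d[2]
def proj(p,X):
    R=np.array(p["R"]);t=np.array(p["t"]);K=np.array(p["intrinsics"]);c=R@np.array(X)+t;s=c[:2]/c[2];s=s*(1+p["k1"]*(s@s));return np.array([K[0,0]*s[0]+K[0,2],K[1,1]*s[1]+K[1,2]])
def save(p,n): cv2.imwrite("pics/"+n+".png",cv2.cvtColor(p["img"],cv2.COLOR_RGB2BGR))
E
python3 - <<'E'
from h import *
print(telemetry.get_obs())
for n in("scene","top"):
    p=snapshot(n);save(p,n+"0")
    print(n,p["intrinsics"],p["k1"],-np.array(p["R"]).T@np.array(p["t"]))
    for o in ["slide_base","rack","window","lip","plunger_top","end_stop","jar_a","jar_b","jar_c","apple","tin","mill","glass"]:
        r=models.spot_point(o,p)
        print(o,[(np.round(q["uv"],1),round(q["conf"],2)) for q in r[:2]])
        hz={"slide_base":0,"rack":.034,"window":.042,"lip":.053,"plunger_top":.05,"end_stop":.045,"jar_a":.04,"jar_b":.04,"jar_c":.04}.get(o,0)
        if r: print("   ",np.round(at_z(p,r[0]["uv"],hz),4))
E
```

```text
pics
{'clock': 0.0, 'joint_pos': array([ 9.01878586e+01,  2.05929421e+01,  6.33351870e-01, -2.14594742e-02,
       -7.01352267e+01, -1.65074020e+01]), 'qvel': array([-0.03225369, -0.00990422, -0.03459076, -0.03233246, -0.00807556,
        0.12760234]), 'tau': array([-2.37888671e-03, -5.82723463e+01,  2.93076038e+01,  6.99756458e+00,
        7.07656582e-03, -1.57113959e-04]), 'tool_pos': array([0.18954542, 0.64732662, 0.22559826]), 'orientation': array([ 1.79903359e+02, -7.60242433e-03, -1.63268456e+01]), 'force': array([-0.15680711,  0.33409821,  0.19524033]), 'moment': array([ 0.00454614, -0.06933753,  0.00446816]), 'opening': 0.08745589868462338}
scene [[405.52655138   0.         257.86122238]
 [  0.         405.52655138 191.70394012]
 [  0.           0.           1.        ]] -0.029547038425682775 [0.789766   0.68750982 0.67924603]
slide_base [(array([265.6, 182.6]), 0.92), (array([270.1, 187.2]), 0.55)]
    [ 0.5997 -0.0587  0.    ]
rack [(array([277.1, 167.1]), 0.84), (array([312.5, 218.8]), 0.39)]
    [ 0.5673 -0.0725  0.034 ]
window [(array([303.8, 159.1]), 0.88)]
    [ 0.4956
[... 1366 characters left out ...]
(array([285.4, 153.4]), 0.89), (array([376.8, 210.8]), 0.31)]
    [ 0.7302 -0.0209  0.045 ]
jar_a [(array([277.3, 208.8]), 0.92), (array([295.8, 202.3]), 0.76)]
    [6.099e-01 5.000e-04 4.000e-02]
jar_b [(array([277.3, 208.8]), 0.92), (array([295.8, 202.3]), 0.76)]
    [6.099e-01 5.000e-04 4.000e-02]
jar_c [(array([277.3, 208.8]), 0.92), (array([295.8, 202.3]), 0.76)]
    [6.099e-01 5.000e-04 4.000e-02]
apple [(array([235.5, 250.5]), 0.57), (array([286.6, 153.5]), 0.42)]
    [0.5235 0.0945 0.    ]
tin [(array([220.7, 212. ]), 0.62)]
    [0.6101 0.1258 0.    ]
mill [(array([358.5, 173.1]), 0.84)]
    [ 0.6899 -0.1876  0.    ]
glass [(array([376.3, 210.9]), 0.85)]
    [ 0.603  -0.2228  0.    ]
```

Run:
```python
import cv2
a=cv2.imread("pics/top0.png");cv2.imwrite("pics/t0z.png",cv2.resize(a[120:310,180:430],None,fx=3.1,fy=3.1,interpolation=cv2.INTER_CUBIC))
a=cv2.imread("pics/scene0.png");cv2.imwrite("pics/s0z.png",cv2.resize(a[90:270,170:370],None,fx=3.3,fy=3.3,interpolation=cv2.INTER_CUBIC))
```

```text
(no output)
```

View pics/t0z.png

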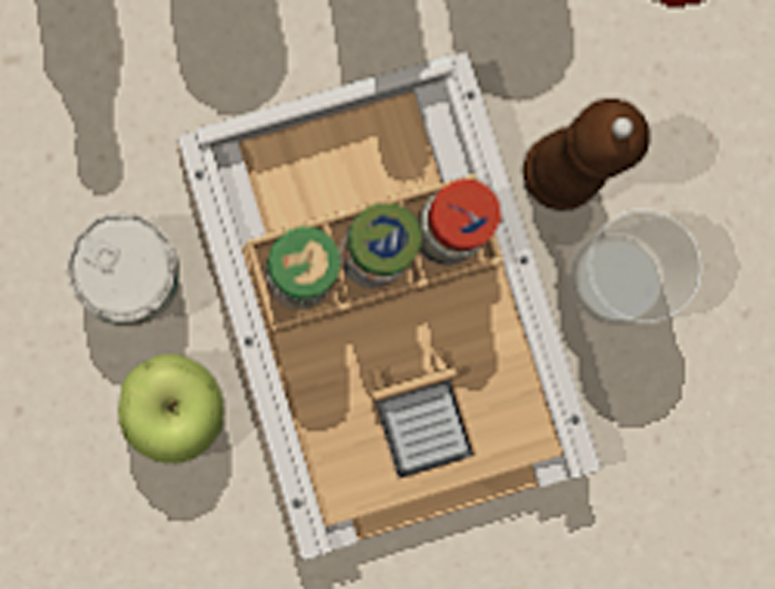

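View pics/s0z.png

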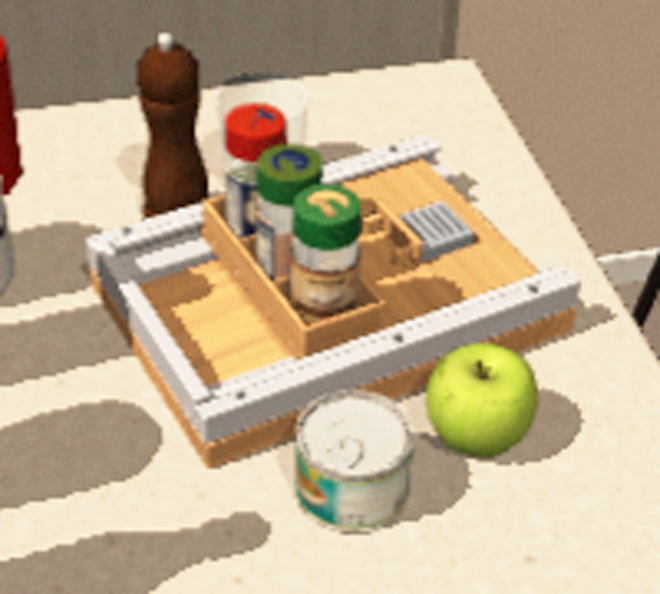

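The shapes are clear: the rack is yawed about +16°, and the plunger pad is visible just short of the lip. The side objects stand clear of the rails. Next I fit the base pose from the depth data.

```bash
cat > fit.py <<'E'
from h import *
from scipy.optimize import minimize
def cloud(p):
    Z=p["range_z"];v,u=np.nonzero(Z>0);K=np.array(p["intrinsics"])
    pts=np.stack([u,v],1).astype(np.float64).reshape(-1,1,2)
    un=cv2.undistortPoints(pts,K,np.array([p["k1"],0,0,0,0.])).reshape(-1,2)
    C=np.c_[un,np.ones(len(un))]*Z[v,u][:,None]
    return (C-np.array(p["t"]))@np.array(p["R"]), np.stack([u,v],1)
def loc(W,o,yaw):
    c,s=np.cos(yaw),np.sin(yaw);d=W[:,:2]-o;return np.c_[d[:,0]*c+d[:,1]*s,-d[:,0]*s+d[:,1]*c]
E
python3 - <<'E'
from fit import *
for n in("top","scene"):
    p=snapshot(n);W,uv=cloud(p)
    tab=W[(np.abs(W[:,0]-.55)<.3)&(np.abs(W[:,1]+.05)<.3)]
    h,e=np.histogram(tab[:,2],bins=np.arange(-.01,.08,.002));print(n,[(round(a,3),b) for a,b in zip(e,h) if b>30])
    m=(W[:,2]>.046)&(W[:,2]<.054)&(np.abs(W[:,0]-.58)<.2)&(np.abs(W[:,1]+.06)<.18)
    R=W[m]
    # rail tops: |y| in 93.5..108, x in -158..146: maximise inliers
    def cost(q):
        L=loc(R,q[:2],q[2]);a=np.abs(L[:,1]);
        d=np.maximum(np.maximum(.0935-a,a-.108),0)
        ex=np.maximum(np.maximum(-.158-L[:,0],L[:,0]-.146),0)
        return np.minimum(d,.01).sum()+np.minimum(ex,.01).sum()
    best=None
    for y0 in (.22,.28,.34):
        for dx in(-.01,0,.01):
            r=minimize(cost,[.6+dx,-.0587,y0],method="Nelder-Mead",options=dict(xatol=1e-5,fatol=1e-6,initial_simplex=[[.6+dx,-.0587,y0],[.61+dx,-.0587,y0],[.6+dx,-.05,y0],[.6+dx,-.0587,y0+.05]]))
            if best is None or r.fun<best.fun: best=r
    q=best.x;L=loc(R,q[:2],q[2]);s=np.abs(np.abs(L[:,1])-.1007)<.009
    for sg in(-1,1):
        k=s&(np.sign(L[:,1])==sg);print("rail",sg,k.sum(),"x",np.percentile(L[k,0],[0.5,99.5]),"y",np.percentile(L[k,1],[2,50,98]),"z",np.median(R[k,2]))
    print(q,np.degrees(q[2]),best.fun,len(R))
    # plunger pad & lip
    LL=loc(W,q[:2],q[2])
    k=(np.abs(LL[:,0]+.096)<.022)&(np.abs(LL[:,1])<.02);print("pad z",np.median(W[k,2]))
    k=(np.abs(LL[:,0]+.07)<.04)&(np.abs(LL[:,1])<.028)&(W[:,2]>.056)&(W[:,2]<.075);print("lip x",np.percentile(LL[k,0],[2,10,50,90,98]),k.sum(),"y",np.percentile(LL[k,1],[2,98]) if k.any() else 0)
    for sx,nm in((-.158,'nr'),(.146,'far')):
        pass
    for a in (-.158,.146):
        for b in(-.108,.108):
            c,s_=np.cos(q[2]),np.sin(q[2]);X=[q[0]+c*a-s_*b,q[1]+s_*a+c*b,.05];u=proj(p,X).astype(int);p["img"]=np.ascontiguousarray(p["img"]);cv2.circle(p["img"],tuple(map(int,u)),2,(255,0,0),1)
    for a,b in((-.120,-.023),(-.120,.023),(-.072,.023),(-.072,-.023)):
            c,s_=np.cos(q[2]),np.sin(q[2]);X=[q[0]+c*a-s_*b,q[1]+s_*a+c*b,.05];u=proj(p,X);cv2.circle(p["img"],tuple(map(int,np.round(u))),1,(255,0,0),-1)
    cv2.imwrite(f"pics/fit_{n}.png",cv2.cvtColor(cv2.resize(p["img"][100:310,170:430],None,fx=3,fy=3),cv2.COLOR_RGB2BGR))
E
```

```text
top [(np.float64(-0.008), np.int64(116)), (np.float64(-0.006), np.int64(956)), (np.float64(-0.004), np.int64(5305)), (np.float64(-0.002), np.int64(12813)), (np.float64(0.0), np.int64(12920)), (np.float64(0.002), np.int64(5198)), (np.float64(0.004), np.int64(881)), (np.float64(0.006), np.int64(83)), (np.float64(0.008), np.int64(130)), (np.float64(0.01), np.int64(191)), (np.float64(0.012), np.int64(197)), (np.float64(0.014), np.int64(114)), (np.float64(0.016), np.int64(90)), (np.float64(0.018), np.int64(97)), (np.float64(0.02), np.int64(350)), (np.float64(0.022), np.int64(897)), (np.float64(0.024), np.int64(928)), (np.float64(0.026), np.int64(445)), (np.float64(0.028), np.int64(131)), (np.float64(0.03), np.int64(159)), (np.float64(0.032), np.int64(338)), (np.float64(0.034), np.int64(343)), (np.float64(0.036), np.int64(236)), (np.float64(0.038), np.int64(679)), (np.float64(0.04), np.int64(1724)), (np.float64(0.042), np.int64(1783)), (np.float64(0.044), np.int64(780)), (np.float64(0.046), np.int64(586)), (np.float64(0.048), np.int64(1273)), (np.float64(0.05), np.int64(1246)), (np.float64
[... 2074 characters left out ...]
64(201)), (np.float64(0.062), np.int64(268)), (np.float64(0.064), np.int64(247)), (np.float64(0.066), np.int64(149)), (np.float64(0.068), np.int64(150)), (np.float64(0.07), np.int64(162)), (np.float64(0.072), np.int64(134)), (np.float64(0.074), np.int64(81)), (np.float64(0.076), np.int64(99))]
rail -1 218 x [-0.15820739  0.14522984] y [-0.10516814 -0.09808361 -0.09235143] z 0.049607168841602704
rail 1 757 x [-0.15701121  0.14423536] y [0.0921991  0.10165874 0.10866448] z 0.04950191843463205
[ 0.59933402 -0.05545728  0.25716084] 14.734230791499574 9.298794361038132 2059
pad z 0.04995359384622148
lip x [-0.0695139  -0.06774235 -0.06379123 -0.06183509 -0.05195791] 68 y [-0.02581505  0.02777531]
```

View pics/fit_top.png

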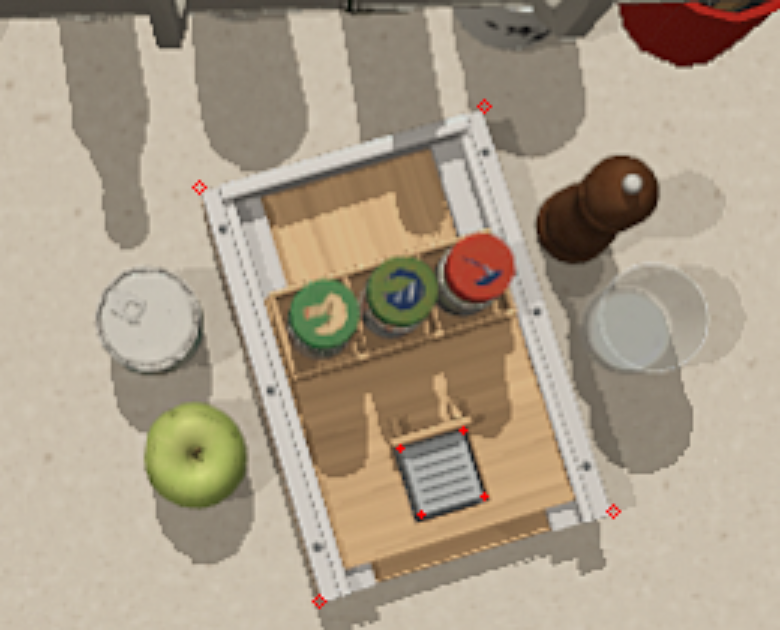

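View pics/fit_scene.png

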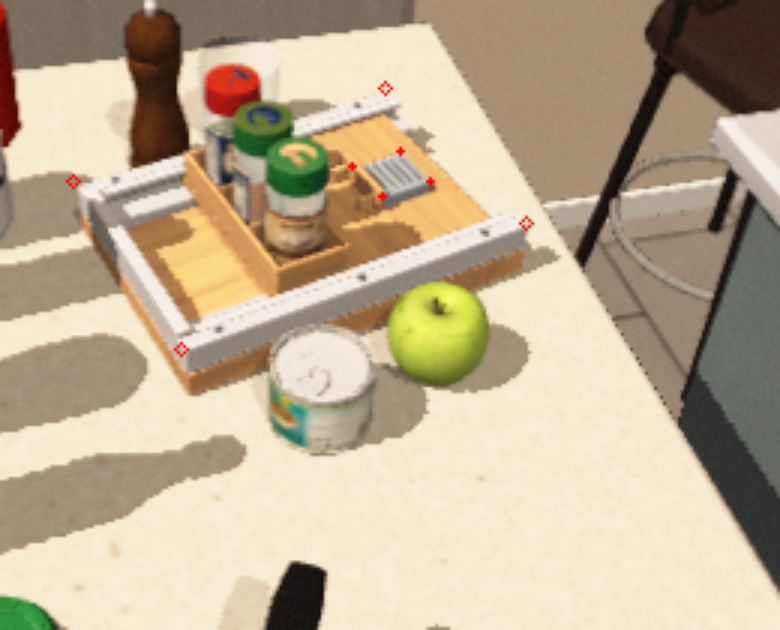

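View pics/scene0.png

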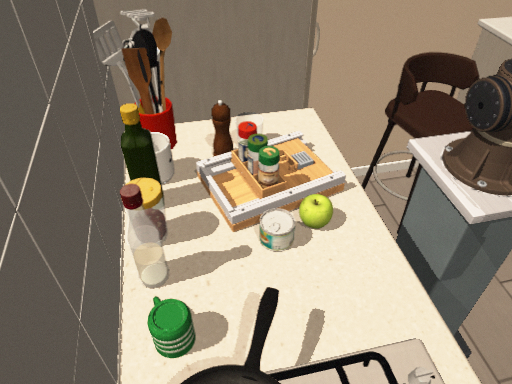

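The fit agrees between cameras: base origin about (0.598, -0.055), yaw 14.7°, rack at about -40 mm. The plunger corners in red sit on the pad. The plan is to shut the jaws, line tool x up with base x, and come down on the pad about 3 mm short of the lip.

>>> jog_arm(targets="0.52 0.601 0.03 0 0 -31 -1;0.52 0.601 0.03 0 0 -31 -1;0.52 0.601 0.03 0 0 -31 -1;0.52 0.601 0.03 0 0 -31 -1;0.52 0.601 0.03 0 0 -31 -1;0.52 0.601 0.03 0 0 -31 -1;0.52 0.601 0.03 0 0 -31 -1;0.52 0.601 0.03 0 0 -31 -1")

```text
clock: 2.5
tool_pos: [0.3978, 0.1916, 0.2082]
orientation: [-180.0, -0.1, 14.7]
force: [0.5, 0.7, -0.3]
opening: 0.0135
```

>>> jog_arm(targets="0.05 0.289 0.02 0 0 0 -1;0.05 0.289 0.02 0 0 0 -1;0.05 0.289 0.02 0 0 0 -1;0.05 0.289 0.02 0 0 0 -1;0.05 0.289 0.02 0 0 0 -1;0.05 0.289 0.09 0 0 0 -1;0.05 0.289 0.11 0 0 0 -1;0.05 0.289 0.11 0 0 0 -1")

```text
clock: 3.5
tool_pos: [0.5182, -0.0756, 0.0962]
orientation: [-179.9, 0.2, 14.7]
force: [0.4, -0.1, 0.5]
opening: 0.0002
```

Run:
```python
from h import *
o=telemetry.get_obs();print(o["tool_pos"],o["orientation"],o["force"],o["opening"],o["joint_pos"])
for n in("top","scene"):
    p=snapshot(n); im=np.ascontiguousarray(p["img"])
    t=o["tool_pos"];u=proj(p,t);cv2.circle(im,tuple(map(int,np.round(u))),2,(255,0,0),1);print(u)
    c0=(200,150) if n=="top" else (220,90)
    cv2.imwrite(f"pics/a_{n}.png",cv2.cvtColor(cv2.resize(im[c0[1]:c0[1]+150,c0[0]:c0[0]+200],None,fx=4,fy=4),cv2.COLOR_RGB2BGR))
```

```text
[ 0.51821095 -0.07563789  0.0962282 ] [-179.9416597     0.18528129   14.69019594] [ 0.44424647 -0.06201269  0.54533124] 0.00021611115687999034 [ 1.31382532e+01  1.37493219e+01 -2.80028993e+01 -7.12389616e-02
 -4.84345942e+01  9.15992005e+01]
[317.57738827 250.21223817]
[297.25288834 143.76868265]
```

View pics/a_scene.png

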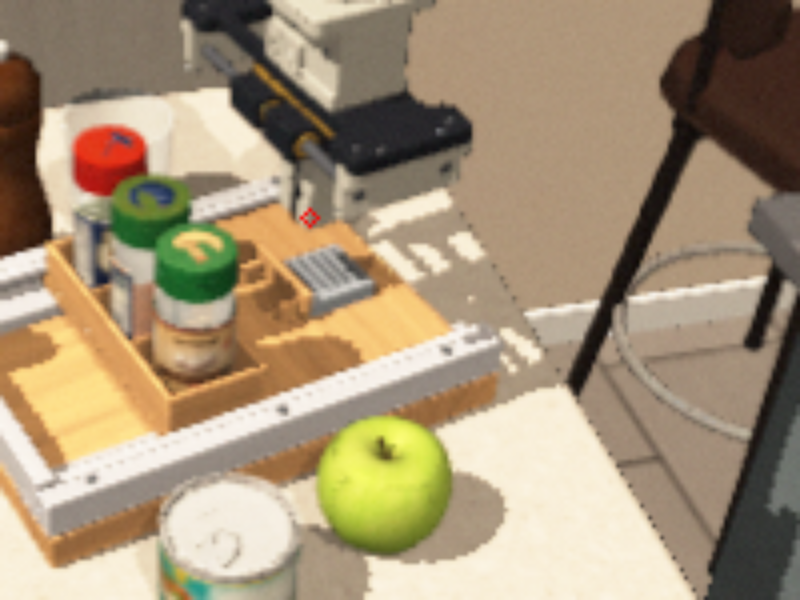

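View pics/a_top.png

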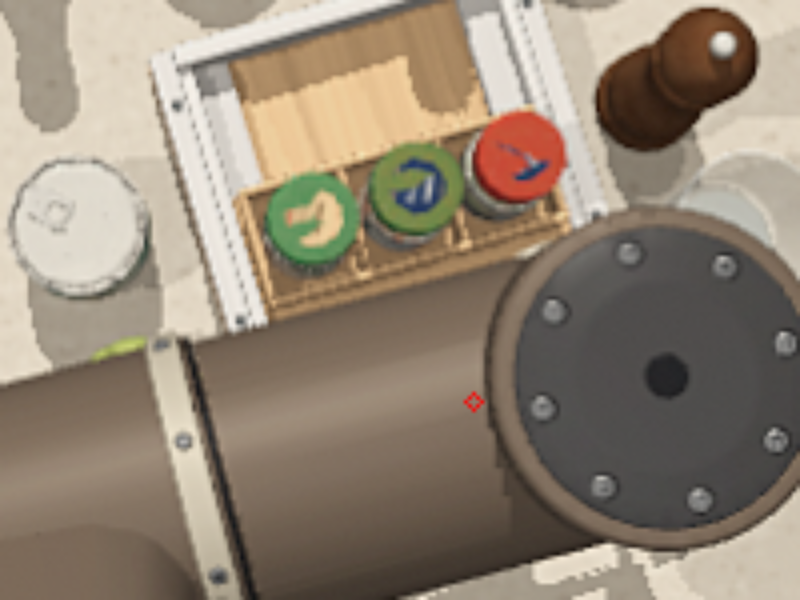

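The finger pair is over the near side of the lip and aligned, with the jars well clear. Descending onto the pad now.

>>> jog_arm(targets="0.001 0 0.03 0 0 0 -1;0.001 0 0.036 0 0 0 -1;0.001 0 0.042 0 0 0 -1;0.001 0 0.046 0 0 0 -1;0.001 0 0.05 0 0 0 -1;0.001 0 0.053 0 0 0 -1;0.001 0 0.056 0 0 0 -1;0.001 0 0.056 0 0 0 -1")

```text
clock: 4.6
tool_pos: [0.5203, -0.0751, 0.0442]
orientation: [-180.0, -0.0, 14.8]
force: [-4.4, -2.2, 3.4]
opening: 0.0003
```

Run:
```python
from h import *
o=telemetry.get_obs();print(o["tool_pos"],o["orientation"],o["force"])
for n in("scene",):
    p=snapshot(n); im=np.ascontiguousarray(p["img"])
    c0=(220,90)
    cv2.imwrite(f"pics/b_{n}.png",cv2.cvtColor(cv2.resize(im[c0[1]:c0[1]+120,c0[0]:c0[0]+140],None,fx=5,fy=5,interpolation=cv2.INTER_CUBIC),cv2.COLOR_RGB2BGR))
```

```text
[ 0.52028773 -0.07512233  0.04420297] [-1.79991746e+02 -1.39532575e-02  1.47671736e+01] [-4.40031652 -2.19588098  3.39180903]
```

View pics/b_scene.png

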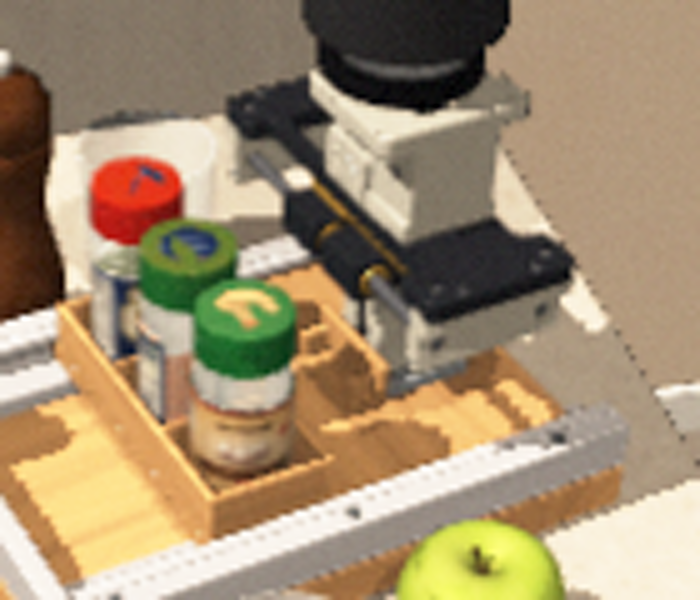

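Contact: 3.4 N up on the plunger, and the tip is already touching the lip (about 5 N backward). I'll ease back 2 mm and press to the stop.

>>> jog_arm(targets="-0.002 0 0 0 0 0 -1;-0.002 0 0.004 0 0 0 -1;-0.002 0 0.008 0 0 0 -1;-0.002 0 0.011 0 0 0 -1;-0.002 0 0.013 0 0 0 -1;-0.002 0 0.014 0 0 0 -1;-0.002 0 0.015 0 0 0 -1;-0.002 0 0.015 0 0 0 -1")

```text
clock: 5.65
tool_pos: [0.5188, -0.0755, 0.0293]
orientation: [-180.0, -0.1, 14.8]
force: [3.6, 0.0, 4.9]
opening: 0.0006
```

Run:
```python
from h import *
o=telemetry.get_obs();print(o["tool_pos"],o["orientation"],o["force"])
for n in("scene",):
    p=snapshot(n); im=np.ascontiguousarray(p["img"])
    c0=(220,90)
    cv2.imwrite(f"pics/c_{n}.png",cv2.cvtColor(cv2.resize(im[c0[1]:c0[1]+120,c0[0]:c0[0]+140],None,fx=5,fy=5,interpolation=cv2.INTER_CUBIC),cv2.COLOR_RGB2BGR))
```

```text
[ 0.51879591 -0.07552604  0.02934117] [-1.79997479e+02 -5.61199044e-02  1.47768292e+01] [3.61689019 0.01027315 4.88061515]
```

View pics/c_scene.png

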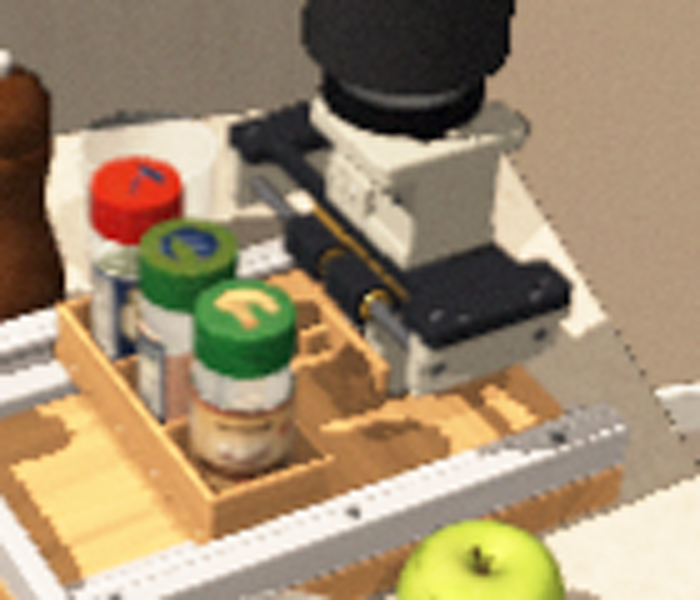

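The plunger is near its stop: z 29.3 mm, 4.9 N. Pushing forward slowly now.

>>> jog_arm(targets="0.002 0 0.0005 0 0 0 -1;0.004 0 0.0005 0 0 0 -1;0.007 0 0.0005 0 0 0 -1;0.010 0 0.0005 0 0 0 -1;0.013 0 0.0005 0 0 0 -1;0.016 0 0.0005 0 0 0 -1;0.019 0 0.0005 0 0 0 -1;0.022 0 0.0005 0 0 0 -1")

```text
clock: 6.7
tool_pos: [0.5207, -0.0751, 0.0277]
orientation: [-179.9, 1.9, 14.6]
force: [-52.6, -6.5, 64.4]
opening: 0.0007
```

Run:
```python
from h import *
o=telemetry.get_obs();print(o["tool_pos"],o["orientation"],o["force"])
for n in("scene",):
    p=snapshot(n); im=np.ascontiguousarray(p["img"])
    c0=(220,90)
    cv2.imwrite(f"pics/d_{n}.png",cv2.cvtColor(cv2.resize(im[c0[1]:c0[1]+120,c0[0]:c0[0]+140],None,fx=5,fy=5,interpolation=cv2.INTER_CUBIC),cv2.COLOR_RGB2BGR))
```

```text
[ 0.52066839 -0.07513766  0.02769377] [-179.86996534    1.93803889   14.56562243] [-52.60146638  -6.45637864  64.40747762]
```

View pics/d_scene.png

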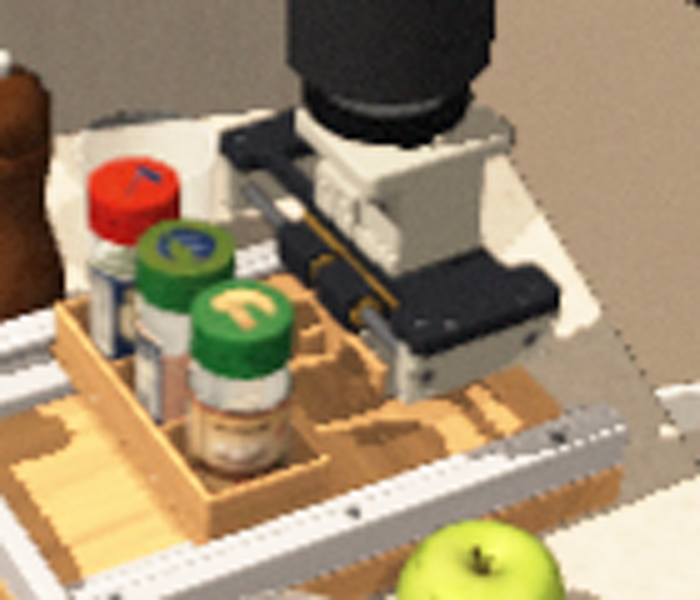

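Jammed: 64 N down, 52 N back and only 2 mm of travel. Part of the down-force is locking the tip on the ribbed pad at its stop. I'll relax at once by going slightly up and back, and levelling the tool.

>>> jog_arm(targets="-0.002 0 -0.001 0 1.9 0 -1;-0.003 0 -0.002 0 1.9 0 -1;-0.003 0 -0.003 0 1.9 0 -1;-0.003 0 -0.003 0 1.9 0 -1;-0.003 0 -0.003 0 1.9 0 -1;-0.003 0 -0.003 0 1.9 0 -1;-0.003 0 -0.003 0 1.9 0 -1;-0.003 0 -0.003 0 1.9 0 -1")

```text
clock: 7.75
tool_pos: [0.5178, -0.0759, 0.0307]
orientation: [-179.9, 0.1, 14.6]
force: [-3.6, -1.0, 5.0]
opening: 0.0004
```

Run:
```python
from fit import *
o=telemetry.get_obs();print(o["tool_pos"],o["orientation"],o["force"])
p=snapshot("scene"); im=np.ascontiguousarray(p["img"])
c0=(220,90)
cv2.imwrite(f"pics/e_scene.png",cv2.cvtColor(cv2.resize(im[c0[1]:c0[1]+120,c0[0]:c0[0]+140],None,fx=5,fy=5,interpolation=cv2.INTER_CUBIC),cv2.COLOR_RGB2BGR))
W,uv=cloud(p);L=loc(W,np.array([.598,-.055]),np.radians(14.7))
k=(abs(L[:,0]+.0)<.2)&(abs(L[:,1])<.085)&(W[:,2]>.062)&(W[:,2]<.076)&(L[:,0]>-.02)
print("box far x",np.percentile(L[k,0],[1,5,50,95,99]))
k=(W[:,2]>.058)&(W[:,2]<.068)&(abs(L[:,1])<.032)&(abs(L[:,0]+.06)<.015)
print("lip",k.sum(),np.percentile(L[k,0],[5,50,95]) if k.any() else 0)
```

```text
[ 0.517753   -0.07586279  0.03070734] [-1.79868284e+02  7.48804224e-02  1.45610402e+01] [-3.63986926 -1.04965259  5.02691974]
box far x [-0.00155564  0.00125325  0.0504433   0.06191345  0.06227849]
lip 80 [-0.07187685 -0.06301325 -0.05961306]
```

View pics/e_scene.png

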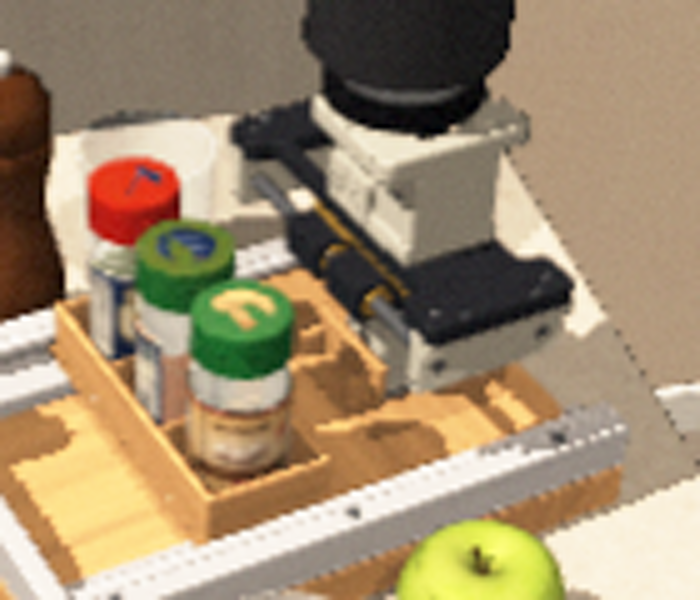

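At z 30.7 mm the forces are back to the spring's 5 N, and the rack has only crept 1–2 mm. So I'll push a little above the stop rather than on it, in a short careful step.

>>> jog_arm(targets="0.001 0 -0.0005 0 0 0 -1;0.002 0 -0.0005 0 0 0 -1;0.003 0 -0.0005 0 0 0 -1;0.004 0 -0.0005 0 0 0 -1;0.005 0 -0.0005 0 0 0 -1;0.006 0 -0.0005 0 0 0 -1;0.007 0 -0.0005 0 0 0 -1;0.008 0 -0.0005 0 0 0 -1")

```text
clock: 8.8
tool_pos: [0.5224, -0.0747, 0.0308]
orientation: [-179.8, 0.4, 14.5]
force: [-11.8, -2.3, 11.5]
opening: 0.0006
```

```bash
cat > st.py <<'E'
from fit import *
import sys
o=telemetry.get_obs();t=o["tool_pos"];print(t,o["orientation"],o["force"])
print("tcp base x,y",loc(t[None],np.array([.598,-.055]),np.radians(14.7))[0])
p=snapshot("scene"); im=np.ascontiguousarray(p["img"])
c0=(190,90)
cv2.imwrite("pics/"+sys.argv[1]+".png",cv2.cvtColor(cv2.resize(im[c0[1]:c0[1]+130,c0[0]:c0[0]+170],None,fx=4.5,fy=4.5,interpolation=cv2.INTER_CUBIC),cv2.COLOR_RGB2BGR))
W,uv=cloud(p);L=loc(W,np.array([.598,-.055]),np.radians(14.7))
k=(abs(L[:,0])<.16)&(abs(L[:,1])<.085)&(W[:,2]>.062)&(W[:,2]<.076)&(L[:,0]>-.02)
print("rack x ~",np.percentile(L[k,0],99)-.1)
E
python3 st.py f
```

```text
[ 0.52235549 -0.07467353  0.03077698] [-179.84242305    0.3948358    14.52572474] [-11.80498594  -2.31785606  11.5206269 ]
tcp base x,y [-0.07816081  0.00016582]
rack x ~ -0.03657419150098783
```

View pics/f.png

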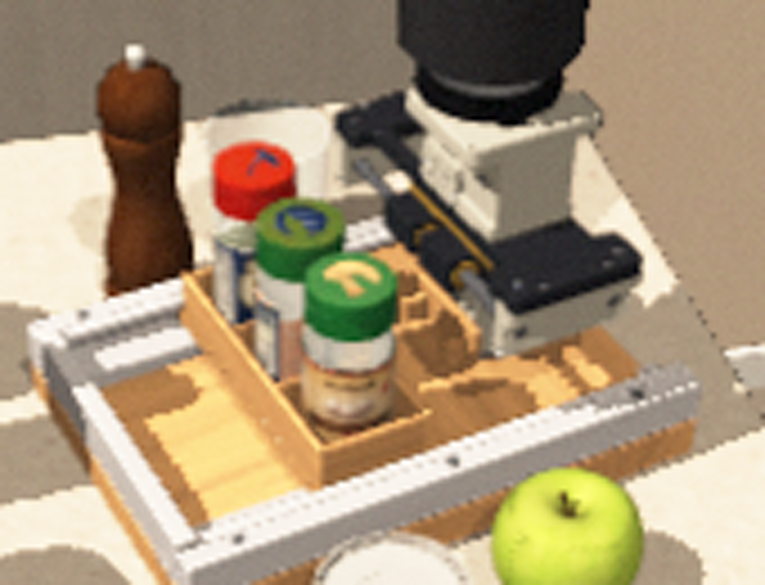

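>>> jog_arm(targets="0.003 0 -0.0005 0 0.4 0 -1;0.005 0 -0.0008 0 0.4 0 -1;0.006 0 -0.001 0 0.4 0 -1;0.007 0 -0.001 0 0.4 0 -1;0.008 0 -0.001 0 0.4 0 -1;0.009 0 -0.001 0 0.4 0 -1;0.010 0 -0.001 0 0.4 0 -1;0.011 0 -0.001 0 0.4 0 -1")

```text
clock: 9.85
tool_pos: [0.5309, -0.0724, 0.031]
orientation: [-179.8, 0.2, 14.5]
force: [-7.5, -2.2, 5.4]
opening: 0.0008
```

```bash
python3 st.py g
python3 - <<'E'
import cv2,numpy as np
from h import *
p=snapshot("scene");a=cv2.imread("pics/scene0.png",0);b=cv2.cvtColor(p["img"],cv2.COLOR_RGB2GRAY)
# jar cap template
c=a[150:185,256:282]; r=cv2.matchTemplate(b[140:195,240:295],c,cv2.TM_CCOEFF_NORMED);_,m,_,l=cv2.minMaxLoc(r);print(m,np.array(l)-[16,10])
X=np.array([.66,0.0,.15]);d=np.array([.967,.254,0])*.01;print("10mm ->",proj(p,X+d)-proj(p,X))
E
```

```text
[ 0.53092549 -0.07238698  0.03099463] [-179.81588643    0.22309886   14.48493056] [-7.50859119 -2.22043684  5.44879124]
tcp base x,y [-0.06929109  0.00020283]
rack x ~ -0.028020833389291802
0.9463380575180054 [-5  1]
10mm -> [-4.19025212  1.27912413]
```

View pics/g.png

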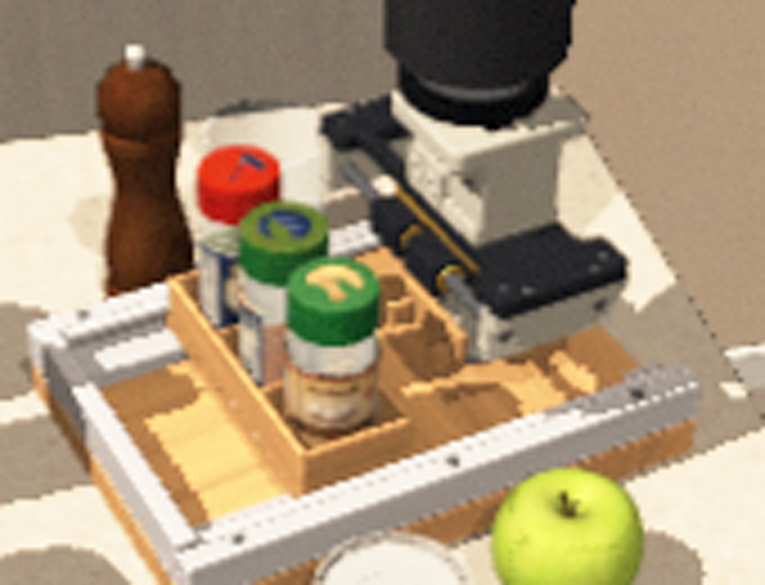

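The rack now slides freely with the strip moving over the held-down plunger (rack about -28 mm, 7.5 N). Continuing.

>>> jog_arm(targets="0.005 0 -0.0008 0 0.2 0 -1;0.008 0 -0.001 0 0.2 0 -1;0.012 0 -0.001 0 0.2 0 -1;0.016 0 -0.001 0 0.2 0 -1;0.020 0 -0.001 0 0.2 0 -1;0.024 0 -0.001 0 0.2 0 -1;0.028 0 -0.001 0 0.2 0 -1;0.032 0 -0.001 0 0.2 0 -1")

```text
clock: 10.95
tool_pos: [0.5607, -0.0646, 0.0313]
orientation: [-179.8, 0.2, 14.5]
force: [-7.1, -1.2, 4.5]
opening: 0.0009
```

```bash
python3 st.py i
```

```text
[ 0.56065939 -0.06464991  0.03126739] [-1.79793705e+02  1.72160084e-01  1.44535600e+01] [-7.11492997 -1.23163249  4.46934002]
tcp base x,y [-0.03856711  0.00014143]
rack x ~ 0.0024805694983573434
```

View pics/i.png

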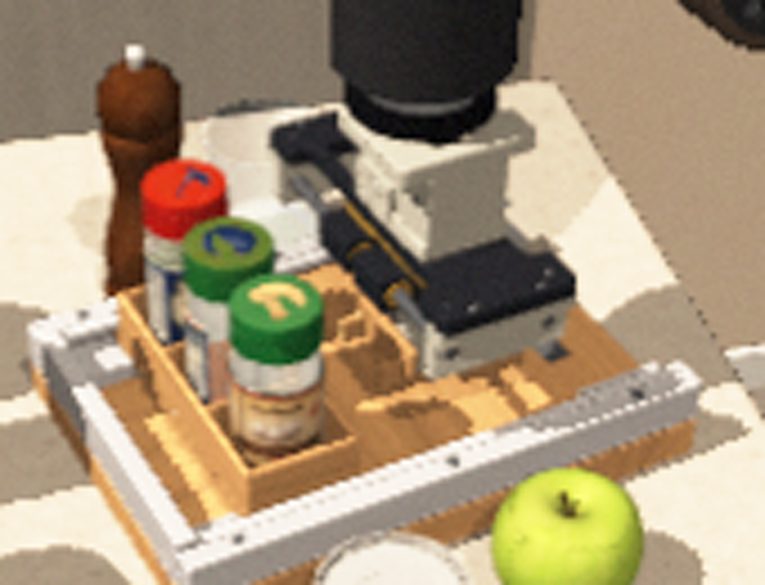

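>>> jog_arm(targets="0.005 0 -0.001 0 0 0 -1;0.009 0 -0.001 0 0 0 -1;0.013 0 -0.001 0 0 0 -1;0.017 0 -0.001 0 0 0 -1;0.021 0 -0.001 0 0 0 -1;0.025 0 -0.001 0 0 0 -1;0.029 0 -0.001 0 0 0 -1;0.032 0 -0.001 0 0 0 -1")

```text
clock: 12.0
tool_pos: [0.5911, -0.0567, 0.0315]
orientation: [-179.8, 0.3, 14.4]
force: [-6.1, -1.1, 3.8]
opening: 0.0003
```

```bash
python3 st.py j
```

```text
[ 0.59105878 -0.05669334  0.03150254] [-179.7781327     0.29328523   14.44105309] [-6.11285805 -1.10461512  3.82996471]
tcp base x,y [-0.00714372  0.00012348]
rack x ~ 0.03405724029037249
```

View pics/j.png

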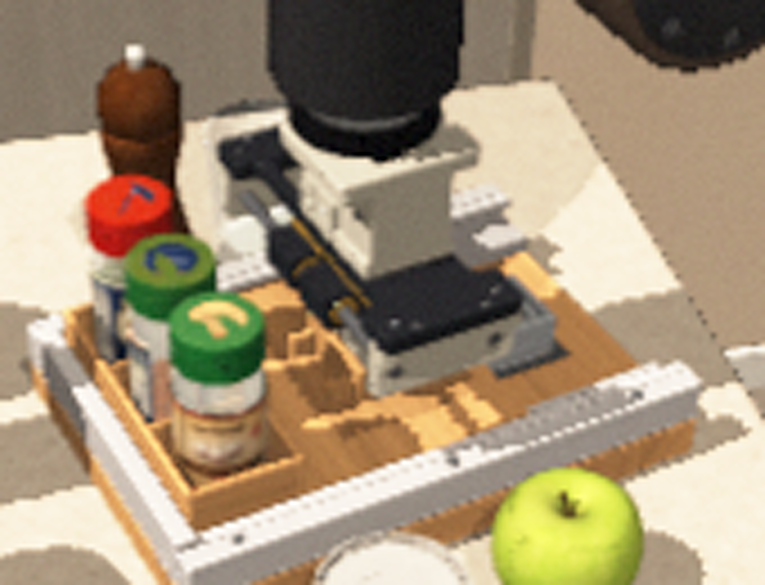

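The plunger is up behind the rack, and there may still be a small gap to the end stop. A few more mm until the stop is felt.

>>> jog_arm(targets="0.003 0 -0.001 0 0.3 0 -1;0.004 0 -0.001 0 0.3 0 -1;0.005 0 -0.001 0 0.3 0 -1;0.006 0 -0.001 0 0.3 0 -1;0.007 0 -0.001 0 0.3 0 -1;0.007 0 -0.001 0 0.3 0 -1;0.007 0 -0.001 0 0.3 0 -1;0.007 0 -0.001 0 0.3 0 -1")

```text
clock: 13.05
tool_pos: [0.5914, -0.0566, 0.0315]
orientation: [-179.7, 0.7, 14.4]
force: [-22.0, -3.0, 16.7]
opening: 0.0006
```

```bash
python3 st.py k
```

```text
[ 0.59144133 -0.05657788  0.03151833] [-179.71576395    0.66515156   14.3580239 ] [-21.9713028   -3.03502758  16.74275785]
tcp base x,y [-0.00674439  0.00013808]
rack x ~ 0.03448335657808152
```

Against the end stop: 22 N with no travel. Backing off 6 mm, then straight up.

>>> jog_arm(targets="-0.002 0 0 0 0 0 -1;-0.004 0 0 0 0.3 0 -1;-0.006 0 0 0 0.7 0 -1;-0.006 0 0 0 0.7 0 -1;-0.006 0 -0.01 0 0.7 0 -1;-0.006 0 -0.03 0 0.7 0 -1;-0.006 0 -0.06 0 0.7 0 -1;-0.006 0 -0.09 0 0.7 0 -1")

```text
clock: 14.1
tool_pos: [0.5871, -0.0582, 0.1232]
orientation: [-179.7, -0.1, 14.4]
force: [0.1, -0.6, -0.7]
opening: 0.0004
```

>>> jog_arm(targets="0 0 -0.04 0 0 0 -1;0 0 -0.08 0 0 0 -1;-0.03 0 -0.12 0 0 0 -1;-0.06 0 -0.14 0 0 0 -1;-0.1 0 -0.14 0 0 0 -1;-0.12 0 -0.14 0 0 0 -1;-0.12 0 -0.14 0 0 0 -1;-0.12 0 -0.14 0 0 0 -1")

```text
clock: 15.1
tool_pos: [0.4716, -0.0885, 0.2633]
orientation: [-179.7, -0.1, 14.4]
force: [-0.1, 0.5, 0.4]
opening: 0.0003
```

```bash
python3 st.py l
python3 - <<'E'
from fit import *
p=snapshot("scene")
W,uv=cloud(p);L=loc(W,np.array([.598,-.055]),np.radians(14.7))
k=(abs(L[:,0]+.096)<.02)&(abs(L[:,1])<.02);print("pad z",np.median(W[k,2]),k.sum())
k=(abs(L[:,0]+.02)<.03)&(abs(L[:,1])>.04)&(abs(L[:,1])<.08);print("board z",np.median(W[k,2]))
for o in["apple","tin","mill","glass"]:
    r=models.spot_point(o,p); print(o,np.round(at_z(p,r[0]["uv"],0),4) if r else None)
E
```

```text
[ 0.47159467 -0.08851647  0.26327496] [-1.79740360e+02 -9.66529809e-02  1.43764125e+01] [-0.14318639  0.52685954  0.39639085]
tcp base x,y [-0.13077287 -0.00034304]
rack x ~ 0.03417881783830845
pad z 0.36400187364550995 756
board z 0.0417951104059256
apple [0.5142 0.0963 0.    ]
tin [0.616  0.1346 0.    ]
mill None
glass [ 0.6138 -0.2161  0.    ]
```

View pics/l.png

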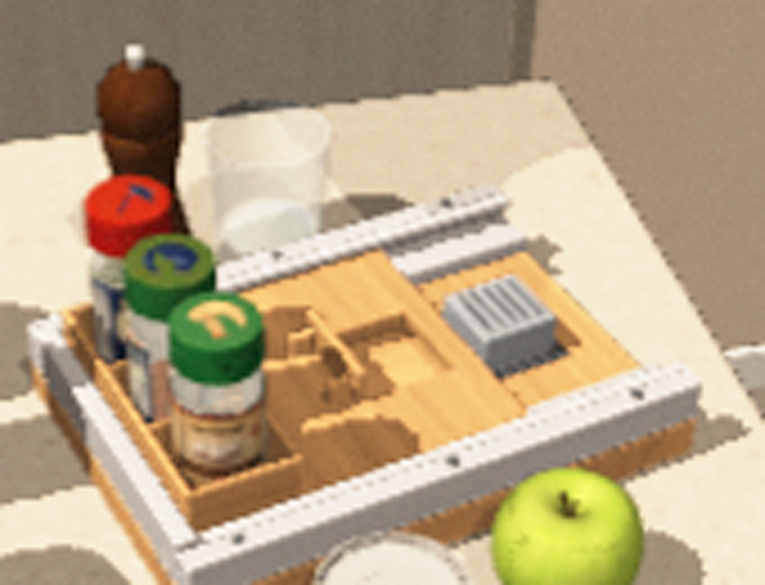

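The rack is home, the plunger stands clear behind it, the jars are upright and the hand is clear. The pad-height reading picked up the hand above it, so I'll redo it limited to low points and then hand in.

Run:
```python
from fit import *
p=snapshot("scene")
W,uv=cloud(p);L=loc(W,np.array([.598,-.055]),np.radians(14.7))
k=(abs(L[:,0]+.096)<.02)&(abs(L[:,1])<.02)&(W[:,2]<.1);z=np.median(W[k,2]);print("pad z",z,k.sum())
if z>.047: print(job.close_job())
```

```text
pad z 0.05008647064048877 157
the job is handed in; nothing more can be done
None
```

The rack is home on its base and the job is handed in, though the first push jammed and had to be redone. With the jaws shut I pressed the plunger down, pushed the rack by its lip to the end stop, backed off and lifted clear. The clock was about 15 s at hand-in, out of 34 s.

**Jam:** the first push locked the fingertips on the ribbed pad, because they were pressing right at the plunger's stop (about 64 N down, 52 N back). I eased off, raised the tip about 2–3 mm and pushed again with under 12 N on each axis. The last push against the end stop was about 22 N.

**Last checks:**
- **Rack:** at about +34 mm, with its board at z 41.8 mm.
- **Plunger:** fully up behind the rack, top at 50.1 mm. An earlier reading was wrong because it picked up the hand above the pad.
- **Jars:** all three standing upright in the box in the last picture.
- **Hand:** clear, with force readings near zero.
- **Bystanders:** apple, tin and glass were found within about 12 mm of their first positions, which is about the scatter of the detector. The detector missed the mill at the end, but it looks unmoved in the last picture.

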